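Re-hook a drying cabinet's door stay on its last hole

TASK

Set the small drying cabinet's door from its narrow gap to its widest one, to air the wet glassware: take the black knob of the perforated stay on the roof, ease the stay clear of the pin's wider head and lift it off, draw the door out with it, and lower the last hole (the one next to the knob) over the pin until the stay lies fully down under the head; then let go. Work by feel, a few newtons are enough, and never force the stay against the pin; do not let the sprung door close on the way, and leave the timer and petri dish on the roof and the beaker beside the cabinet where they are.

Things in the scene. Friction and masses are not known exactly. Their poses are not given: they have to be found in the camera images.
- cabinet: White drying cabinet, 260 x 260 mm, 200 mm high, flat grey roof; fixed. Origin: centre of its underside; x to its back (the clear door is on the -x side), y to its left seen from the front, z up. The stay's pivot stands on the door's top edge: with the door at angle a it is at x = -142 - 150 sin(a), y = 100 - 150 cos(a), z = 210.5 mm.
- door (a joint): Door angle, rad: 0 shut, growing as the door swings out towards the cabinet's -x about its hinge line at cabinet x = -142, y = 100 mm. A spring with a damper always pulls it shut: about 2 N along the stay, 3 to 6 N while it is drawn out. It starts near 0.25 (first hole on the pin) and stands near 0.83 with the last hole on the pin.
- pin_place (a point): Nominal place of the brass pin: cabinet x = -50, y = -30, z = 210.5 mm (mid-thickness of a seated stay), axes as the cabinet's. The pin's slotted plate is clamped up to 3.5 mm off it in x and in y, unmeasured. Pin: neck 6 mm across, head 14 mm across; above this point the head's underside is at 4.5 mm (2 mm over a seated stay) and its top, bevelled 1.4 mm, at 8.3 mm.
- stay: Flat steel bar over the roof, 26 mm wide, 5 mm thick, four 16 mm holes. Origin: its pivot on the door, at mid-thickness; x along the bar to the knob, z up. Holes at x = 130 (first), 155, 180, 205 mm (last), knob at 250. It swings freely sideways at the pivot and its knob end lifts freely (1 N weight there); level is its lowest, seated height.
- knob (a point): Middle of the upright black knob at the stay's free end: a cylinder 18 mm across, 30 mm tall, its middle 17.5 mm above the stay's mid-thickness; axes as the stay's. The bar under it is 14 mm wide. The roof is 28 mm below this point when the stay is level.
- hole_first (a point): Centre, at mid-thickness, of the hole nearest the door, on the pin at the start. The door spring pushes the bar along its +x, so the hole's edge leans on the pin's neck under the head (hole's centre up to 5 mm off the pin) and a straight lift catches. It passes the head only with hole and pin centred within about 1 mm.
- hole_last (a point): Centre, at mid-thickness, of the hole next to the knob (45 mm from it); to be lowered over the pin.
- timer: Red and white timer, 60 mm across, 42 mm tall, loose on the left half of the roof. Origin: centre of its underside. Leave alone.
- petri_dish: Clear petri dish, 61 mm across, 14 mm tall, loose on the left half of the roof. Origin: centre of its underside. Leave alone.
- beaker: Small glass beaker, 45 mm across, 56 mm tall, on the bench to the left of the cabinet. Origin: centre of its underside. Leave alone.

How it is judged:
By the outcome, as a careful person would: the job done as asked, in the order asked, and still so for the second after the job is handed in, with the robot touching nothing.
It also fails if it takes over 61 s, if anything falls off the work surface, if the arm or the gripper's body presses on something with over 40 N, if the wrist force passes 120 N, or if a joint passes its speed limit or range.

ROBOT

A 7-joint arm with a two-finger parallel gripper is mounted at the origin on a cart in front of the work surface, level with it; the furniture and walls round the work are solid. World frame = base frame: x ahead of the robot, y to its left, z up, the work surface at z = 0. Lengths are in m, angles in rad, forces in N, time in s.
With the tool pointing down it reaches from about 0.425 to 0.95 m from the base axis. Payload 4.7 kg.
Tool frame: the origin (TCP) lies between the finger pads; the fingertips stand 25 mm ahead of it and the grasp point (between the pads) lies 6 mm ahead of it; z points along the fingers, y is the line along which they close (so a half turn about z gives the same grasp; the last joint's range is limited). The gripper opens to 85 mm and grips with 20 to 120 N. Pads are 22 mm wide; open, the fingers measure 114 mm over their backs; the gripper's body (76 mm by 85 mm) begins 54 mm behind the grasp point. The pads swing forward as they close: fully open they stand 13 mm farther back than shut.
Start: joints at [-1.275, 0.469, -0.049, 1.532, 0.024, 1.141, -0.082], TCP at [0.215, 0.64, 0.256] pointing down, gripper open.
Joint ranges: [-2.59, 2.59], [-0.33, 1.99], [-1.39, 1.29], [0.1, 2.45], [-1.04, 4.18], [0.21, 1.99], [-2.66, 2.66]. Speed limits (rad/s): [2.57, 2.57, 3.14, 3.14, 3.14, 3.14, 3.14].

INTERFACE

Orientations are given as a 3x3 rotation matrix whose columns are the frame's x, y, z axes.
In Python, from rig import * gives the robot as it stands. Calls block until the motion is done:
- movep(position, orientation): joint-space move of the TCP to a pose.
- move_l(position, attitude=None, feed=0.15, until_force=None): straight line of the TCP; attitude=None keeps the orientation; feed is the mean speed in m/s. With until_force (N) it stops when the force on the tool has changed by that much, and returns True; else False.
- move_joints(angles): joint-space move.
- command_gripper(opening, newtons=None): finger opening in m; newtons is the grip in N (None keeps the last); returns when the fingers have stopped.
- sleep(seconds).
- inverse_kinematics(position, orientation): joint angles nearest the present ones, or None.
- sense(): the state.
- camera(name): name is "scene" or "top" or "wrist"; returns (picture, depth): 480x640x3 uint8, red, green, blue; 480x640 float32, m along the optical axis (not along the pixel's ray), 0 where there is no reading.
- camera_params(name): a dict with "K" (3x3 intrinsics, pixels), "position" and "rotation" of the camera in the world; the wrist camera has in their place "tool_from_camera" (4x4, takes a point from camera to tool coordinates, whose origin is the TCP and whose axes are the flange's). Camera axes: x right, y down, z forward; pixel columns grow to the right and rows downward; lengths in m; the calibration is good to about 2 mm. A picture is of the moment at which its call begins: read the wrist's pose just before it. camera_params takes no time and is no camera call.
A pose or a line that the arm cannot do raises Unreachable and nothing moves.
- finish_job(): hands the job in; it is judged then, once.
The state is a dict: "time_s": time; "joint_pos": joint angles; "qd": joint speeds; "joint_efforts": joint torques, N m; "position": TCP position; "tcp_rot": TCP orientation; "wrist_force": force on the tool from outside, world axes, zero at the start; "ft_torque": the same for the moment, N m; "finger_gap": finger opening in m; "gripper_force": force on a finger pad.
Only numpy, scipy, OpenCV 4.12 (cv2) and the standard library are available. Lean on these libraries where they do the work, as an engineer would, in place of code of your own. Each camera call takes 0.05 s, during which the arm holds its last target. There are 200 camera calls.

## Working session

There is one attempt and no reset: what is moved stays moved. The work goes in short steps, each a Python script; the robot and the scene stay as the last script left them, time stands still between calls to the robot, and variables do not carry over. Pictures are saved under pics/ and viewed, at most 10 in all, crops included, and the job is handed in when it is done.

```bash
ls; mkdir -p pics
python3 - <<'E'
from rig import *
import cv2,numpy as np
ims=[]
for n in("scene","top"):
    p,d=camera(n); np.savez(f"{n}.npz",p=p,d=d); ims.append(p); print(n,camera_params(n))
    cv2.imwrite(f"pics/{n}.png",p[:,:,::-1])
print(camera_params("wrist")); print(sense())
E
```

```text
pics
scene {'K': array([[482.32051633,   0.        , 313.7929874 ],
       [  0.        , 482.32051633, 234.71447927],
       [  0.        ,   0.        ,   1.        ]]), 'position': array([ 0.11638199, -0.33672358,  0.68724032]), 'rotation': array([[ 0.72962013, -0.44343395,  0.52059658],
       [-0.68364106, -0.45402856,  0.57139562],
       [-0.0170105 , -0.77280295, -0.63441804]])}
top {'K': array([[586.64226179,   0.        , 316.40407966],
       [  0.        , 586.64226179, 238.47552394],
       [  0.        ,   0.        ,   1.        ]]), 'position': array([0.4208598 , 0.10961037, 1.3712801 ]), 'rotation': array([[ 0.02571836, -0.99512098,  0.09525126],
       [-0.99966249, -0.02595113, -0.00120563],
       [ 0.00367162, -0.09518811, -0.99545253]])}
{'K': array([[378.57371618,   0.        , 314.62396298],
       [  0.        , 378.57371618, 239.31945365],
       [  0.        ,   0.        ,   1.        ]]), 'tool_from_camera': array([[-1.62493810e-03, -9.53075343e-01, -3.02728839e-01,
         7.68425332e-02],
       [ 9.99998454e-01, -1.34545761e-03, -1.13174917e-03,
     
[... 324 characters left out ...]
8]), 'qd': array([ 0.00028972, -0.00120162, -0.00097841, -0.00402925,  0.00088245,
        0.00193119, -0.00144826]), 'joint_efforts': array([ 5.15196134e-04, -5.11515248e+01, -4.70612850e-02, -2.38389838e+01,
        1.07528607e-02,  4.35469905e-03, -2.69459343e-05]), 'position': array([0.21523144, 0.63926385, 0.25537308]), 'tcp_rot': array([[-9.47711101e-01,  3.19129158e-01, -4.98953943e-04],
       [ 3.19129542e-01,  9.47709612e-01, -1.68121742e-03],
       [-6.36620529e-05, -1.75253936e-03, -9.99998462e-01]]), 'wrist_force': array([-0.33438494,  0.0374987 ,  0.03324954]), 'ft_torque': array([ 0.03054636, -0.00902855, -0.05915119]), 'gripper_force': 0.0, 'finger_gap': 0.08551270708685496}
```

View pics/top.png

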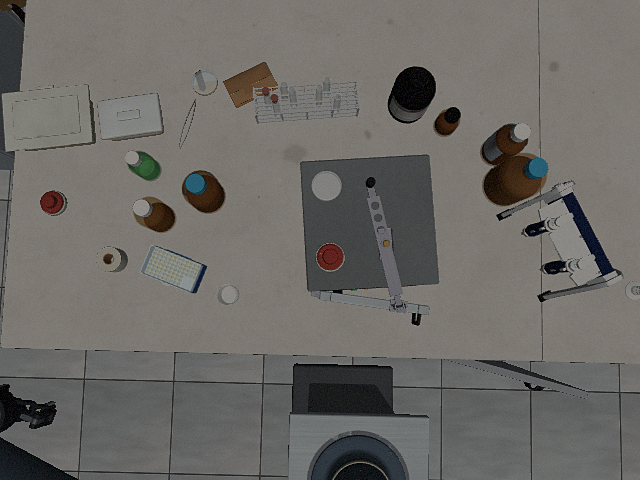

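View pics/scene.png

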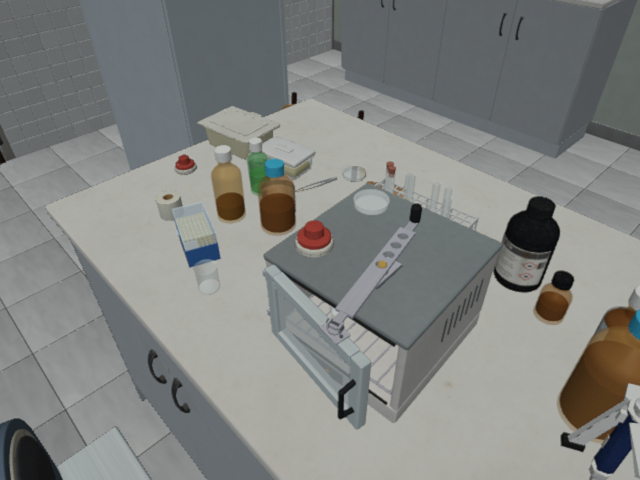

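The top view shows the roof at cols 302–438 and rows 155–290, the brass pin near (387,243), the knob at (370,183) and the pivot near (398,302). The scene view agrees: the door faces the robot, and the beaker, timer and dish are on the left.

```bash
cat > h.py <<'E'
import numpy as np,cv2
def ray(cp,uv,z,R=None,t=None):
    K=cp["K"];R=cp["rotation"] if R is None else R;t=cp["position"] if t is None else t
    d=R@np.linalg.solve(K,np.array([uv[0],uv[1],1.]));return t+d*(z-t[2])/d[2]
def cloud(cp,d,R=None,t=None):
    K=cp["K"];R=cp["rotation"] if R is None else R;t=cp["position"] if t is None else t
    v,u=np.indices(d.shape);P=np.stack([(u-K[0,2])/K[0,0]*d,(v-K[1,2])/K[1,1]*d,d],-1)
    return P@R.T+t
E
python3 - <<'E'
from h import *
from rig import camera_params
cp=camera_params("top");f=np.load("top.npz");p,d=f["p"],f["d"]
W=cloud(cp,d)
m=(abs(W[...,2]-.2)<.006)&(d>0); m[:, :295]=0;m[:,445:]=0;m[:150]=0
roof=m&(p.max(-1).astype(int)-p.min(-1)<25)&(p.mean(-1)<130)
print("roofz",np.median(W[roof][:,2]))
n,l,s,c=cv2.connectedComponentsWithStats(roof.astype(np.uint8));k=1+s[1:,4].argmax()
P=W[l==k][:,:2].astype(np.float32);r=cv2.minAreaRect(P*1000);print(r);print(cv2.boxPoints(r))
hsv=cv2.cvtColor(p,cv2.COLOR_RGB2HSV)
sub=np.zeros_like(m);sub[225:260,370:405]=1
b=sub&(hsv[...,1]>90);v,u=np.nonzero(b);print("pin px",u.mean(),v.mean(),b.sum(),ray(cp,(u.mean(),v.mean()),.2185))
sub[:]=0;sub[172:196,358:382]=1
b=sub&(p.max(-1)<50);v,u=np.nonzero(b);print("knob px",u.mean(),v.mean(),b.sum(),ray(cp,(u.mean(),v.mean()),.235),np.percentile(W[b][:,2],[10,50,90]))
E
```

```text
roofz 0.20025793774744494
((540.7084350585938, 1.1172637939453125), (323.3791198730469, 264.399169921875), 4.751719951629639)
[[ 368.6234   119.46843]
 [ 390.52576 -144.02202]
 [ 712.79346 -117.2339 ]
 [ 690.8911   146.25655]]
pin px 386.0 243.0 37 [ 0.52577914 -0.02931361  0.2185    ]
knob px 370.23333333333335 182.43333333333334 90 [0.64289668 0.00537255 0.235     ] [0.21998283 0.24046005 0.24430963]
```

```bash
cat >> h.py <<'E'
YAW=np.radians(4.75);C=np.array([.5723,.0037])
def c2w(x,y): 
    c,s=np.cos(YAW),np.sin(YAW);return C+np.array([c*x-s*y,s*x+c*y])
def piv(a): return np.r_[c2w(-.142-.15*np.sin(a),.1-.15*np.cos(a)),.2105]
def frame(yaw,p):   # stay frame, world yaw, pitch up p
    x=np.array([np.cos(yaw)*np.cos(p),np.sin(yaw)*np.cos(p),np.sin(p)]);y=np.array([-np.sin(yaw),np.cos(yaw),0])
    return np.c_[x,y,np.cross(x,y)]
def tool(a,yaw,p,up=.0):  # TCP pose for the stay pose; up = grasp height above knob middle
    F=frame(yaw,p);return piv(a)+F@[.25,0,.0175+.006+up],np.c_[-F[:,0],F[:,1],-F[:,2]]
from scipy.optimize import fsolve
def hole_on(xy,L,p,a0):  # (a,yaw) with hole L over xy at pitch p
    def e(q):return (piv(q[0])+frame(q[1],p)@[L,0,0])[:2]-xy
    return fsolve(e,[a0,0.1])
E
python3 - <<'E'
from rig import *
from h import *
k=np.array([.643,.0054]);d=k-piv(.25)[:2];yaw=np.arctan2(d[1],d[0]);print(yaw,np.hypot(*d))
R=tool(.25,yaw,0)[1]
movep([*k,.33],R)
command_gripper(.045,30)
s=sense();p,dd=camera("wrist");np.savez("w1.npz",p=p,d=dd,pos=s["position"],R=s["tcp_rot"])
cv2.imwrite("pics/w1.png",p[:,:,::-1]);print(s["time_s"],s["position"],s["wrist_force"])
E
```

```text
0.2463306317457584 0.2530807425311398
3.2833 [0.64301522 0.00542396 0.32999382] [ 0.15687801  0.56932329 -0.26552742]
```

View pics/w1.png

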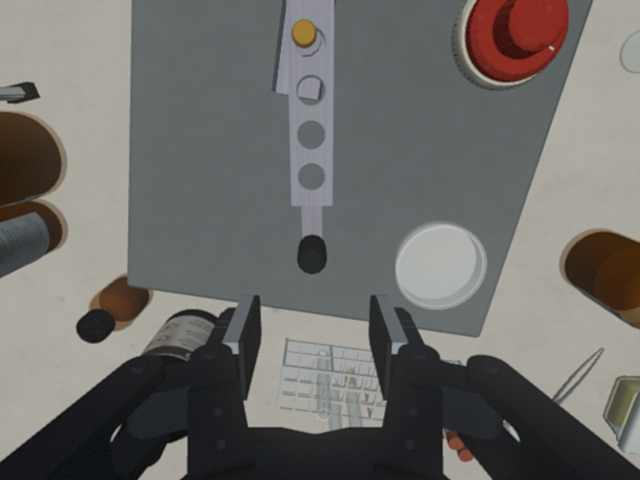

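The wrist view shows the pin head at (304,33), holes at (311,176), (311,134) and (310,89), and the knob top near (312,246). The back roof corners are at (128,284) and (480,336).

Run:
```python
from rig import camera_params
from h import *
cp=camera_params("wrist");f=np.load("w1.npz");T=cp["tool_from_camera"]
R=f["R"]@T[:3,:3];t=f["pos"]+f["R"]@T[:3,3]
q=lambda uv,z:np.round(ray(cp,uv,z,R,t),4)
for n,uv,z in [("pin",(304,32),.2188),("h4",(311,176),.213),("h3",(311,134),.213),("h2",(310,89),.213),("knob",(312,246),.243),("BR",(128,284),.2),("BL",(480,336),.2)]: print(n,q(uv,z))
print(c2w(.13,-.13),c2w(.13,.13),c2w(-.05,-.03))
p=f["p"];h=cv2.cvtColor(p,cv2.COLOR_RGB2HSV)
W=cloud(cp,f["d"],R,t)
b=(W[...,2]>.23)&(W[...,2]<.25)&(p.max(-1)<70);b[:225]=0;b[280:]=0;b[:,:290]=0;b[:,335:]=0
print("knob",b.sum(),W[b].min(0),W[b].max(0))
b=(abs(W[...,2]-.213)<.002);b[:,:270]=0;b[:,345:]=0;b[210:]=0
print(cv2.minAreaRect((W[b][:,:2]*1000).astype(np.float32)))
c=cv2.resize(p[0:280,250:380],None,fx=2.14,fy=2.14,interpolation=cv2.INTER_CUBIC);cv2.imwrite("pics/c1.png",c[:,:,::-1])
```

```text
pin [ 0.5265 -0.0296  0.2188]
h4 [ 0.6017 -0.0072  0.213 ]
h3 [ 0.5774 -0.0132  0.213 ]
h2 [ 0.5532 -0.0198  0.213 ]
knob [0.6359 0.0021 0.243 ]
BR [ 0.7096 -0.1151  0.2   ]
BL [0.6884 0.1439 0.2   ]
[ 0.71261858 -0.11508845] [0.69108845 0.14401858] [ 0.52495597 -0.03033738]
knob 747 [ 0.63710724 -0.00446221  0.23005775] [0.65320002 0.01289628 0.24378015]
((565.765625, -16.31899642944336), (116.6352310180664, 26.030014038085938), 14.31778621673584)
```

View pics/c1.png

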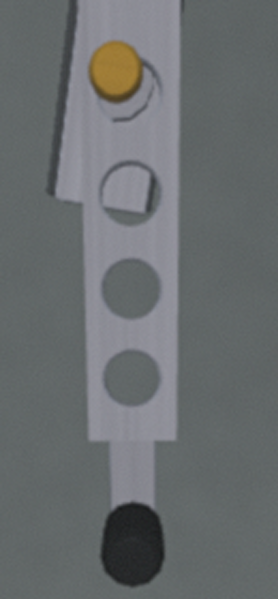

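```bash
cat >> h.py <<'E'
import json
def go(rig,xy,L,p,a0,feed=.02,until=None,up=.002):
    a,y=hole_on(np.asarray(xy),L,p,a0);P,R=tool(a,y,p,up)
    hit=rig.move_l(P,R,feed=feed,until_force=until);s=rig.sense()
    F=frame(y,p).T@s["wrist_force"]
    print("t%.2f a%.3f yaw%.3f p%.3f hit=%s err_mm=%s F_stay=%s gap%.4f"%(s["time_s"],a,y,p,hit,np.round((s["position"]-P)@frame(y,p)*1e3,2),np.round(F,2),s["finger_gap"]))
    return hit,s,F
E
python3 - <<'E'
import rig
from rig import *
from h import *
k=np.array([.6445,.0045]);a,y=hole_on(k,.25,0,.25);print("a,yaw",a,y,"h1",(piv(a)+frame(y,0)@[.13,0,0])[:2])
P,R=tool(a,y,0,.002)
movep(P+[0,0,.06],R)
print(move_l(P,R,feed=.06,until_force=8))
s=sense();print(s["wrist_force"],s["position"]-P)
command_gripper(.0,30);sleep(.2)
s=sense();print(s["time_s"],s["finger_gap"],s["gripper_force"],s["wrist_force"],s["ft_torque"],s["position"]-P)
h1=(piv(a)+frame(y,0)@[.13,0,0])[:2];ex,ey=frame(y,0)[:2,0],frame(y,0)[:2,1]
for d in (1.5,3,4.5): go(rig,h1-ex*d*1e-3,.13,0,.25,.02)
E
```

```text
a,yaw 0.21878330701552973 0.24863209916474138 h1 [ 0.52819001 -0.0250294 ]
False
[ 0.36157483 -0.27688859  0.44695437] [ 2.88815872e-04 -4.27848062e-05  4.78496612e-04]
5.3 0.017134880086373507 29.28191363811493 [ 0.93130839 -0.65394099  1.86470554] [-0.23786145 -0.0549067   0.04985934] [ 0.00017868 -0.00019078  0.00018448]
t5.55 a0.230 yaw0.244 p0.000 hit=False err_mm=[0.47 0.18 0.24] F_stay=[1.77 0.85 0.14] gap0.0168
t5.80 a0.240 yaw0.239 p0.000 hit=False err_mm=[0.02 0.1  0.06] F_stay=[ 2.24 -0.53  0.45] gap0.0169
t6.05 a0.251 yaw0.234 p0.000 hit=False err_mm=[-0.21 -0.05 -0.03] F_stay=[ 2.47  0.29 -0.8 ] gap0.0172
```

```bash
cat >> h.py <<'E'
def favg(rig,F,n=6):
    v=[]
    for _ in range(n): rig.sleep(.015);v.append(rig.sense()["wrist_force"])
    return F.T@np.mean(v,0)
def probe(rig,c,d,L,axis,a0,thr=1.8,step=.001,n=11):
    """step the hole centre from c along d till the force along the stay axis opposes; returns contact centre"""
    f0=None
    for i in range(n+1):
        a,y=hole_on(c+d*i*step,L,0,a0);P,R=tool(a,y,0,.002);rig.move_l(P,R,feed=.015)
        F=favg(rig,frame(y,0));f0=F if f0 is None else f0
        if abs(F[axis]-f0[axis])>thr: break
    print("probe",i,"t%.2f"%rig.sense()["time_s"],np.round(f0,2),np.round(F,2));return c+d*i*step
E
python3 - <<'E'
import rig
from rig import *
from h import *
a,y=hole_on(np.array([.6445,.0045]),.25,0,.25);F=frame(y,0)
h1=(piv(a)+F@[.13,0,0])[:2];ex,ey=F[:2,0],F[:2,1]
c=h1-ex*.0035-ey*.0025
go(rig,c,.13,0,.25)
r=probe(rig,c,-ey,.13,1,.25)
go(rig,c,.13,0,.25)
l=probe(rig,c,ey,.13,1,.25)
m=(r+l)/2;print("right",(r-c)@ey,"left",(l-c)@ey)
go(rig,m,.13,0,.25)
n=probe(rig,m,-ex,.13,0,.25);print("fwd",(n-m)@ex)
c2=n+ex*.005
go(rig,c2,.13,0,.25)
print((c2-h1)@ex,(c2-h1)@ey);np.save("c2.npy",c2)
E
```

```text
t6.42 a0.244 yaw0.218 p0.000 hit=False err_mm=[-0.12 -0.3  -0.09] F_stay=[ 1.23 -0.64  1.16] gap0.0170
probe 7 t9.40 [ 1.61 -0.61  0.66] [1.33 1.55 0.76]
t10.22 a0.244 yaw0.218 p0.000 hit=False err_mm=[-0.03 -0.03  0.03] F_stay=[ 1.75 -0.28  1.09] gap0.0166
probe 5 t12.44 [1.47 0.24 0.59] [ 2.73 -3.95  0.43]
right -0.006999999999999988 left 0.0050000000000000044
t13.17 a0.243 yaw0.211 p0.000 hit=False err_mm=[-0.09  0.28 -0.08] F_stay=[ 0.55 -0.17  1.25] gap0.0170
probe 6 t15.62 [1.22 0.04 0.31] [4.04 0.22 0.5 ]
fwd -0.005999999999999978
t16.04 a0.251 yaw0.207 p0.000 hit=False err_mm=[-0.13  0.08 -0.18] F_stay=[1.38 0.2  0.05] gap0.0171
-0.004500000000000084 -0.00349999999999998
```

Run:
```python
import rig
from rig import *
from h import *
a,y=hole_on(np.array([.6445,.0045]),.25,0,.25);F=frame(y,0);ex,ey=F[:2,0],F[:2,1]
c=np.load("c2.npy")+ex*.0003-ey*.0002
f0=None
for i in range(0,17):
    p=i*.001/.13
    hit,s,f=go(rig,c,.13,p,.25,.03)
    f0=f if f0 is None else f0
    if f[2]-f0[2]<-3.5 or abs(f[0]-f0[0])>3 or abs(f[1]-f0[1])>3: print("CATCH");break
```

```text
t16.29 a0.248 yaw0.207 p0.000 hit=False err_mm=[-0.05 -0.11 -0.  ] F_stay=[ 1.37 -0.54  0.46] gap0.0174
t16.54 a0.248 yaw0.207 p0.008 hit=False err_mm=[-0.04 -0.09  0.16] F_stay=[ 2.02 -0.17 -0.24] gap0.0168
t16.79 a0.248 yaw0.207 p0.015 hit=False err_mm=[-0.03 -0.03  0.14] F_stay=[ 0.94 -0.49 -0.94] gap0.0168
t17.04 a0.248 yaw0.207 p0.023 hit=False err_mm=[-0.05 -0.06  0.18] F_stay=[ 1.36 -0.6  -0.67] gap0.0173
t17.29 a0.248 yaw0.207 p0.031 hit=False err_mm=[-0.07 -0.06  0.17] F_stay=[ 2.    1.   -1.17] gap0.0170
t17.54 a0.248 yaw0.207 p0.038 hit=False err_mm=[-0.07 -0.02  0.17] F_stay=[ 2.06 -0.23 -1.13] gap0.0165
t17.79 a0.247 yaw0.207 p0.046 hit=False err_mm=[-0.09 -0.03  0.17] F_stay=[ 1.3   1.05 -1.15] gap0.0171
t18.04 a0.247 yaw0.207 p0.054 hit=False err_mm=[-0.03  0.01  0.19] F_stay=[ 0.64  0.81 -0.94] gap0.0168
t18.29 a0.247 yaw0.208 p0.062 hit=False err_mm=[-0.04 -0.02  0.17] F_stay=[ 1.8  -0.34 -0.78] gap0.0170
t18.54 a0.246 yaw0.208 p0.069 hit=False err_mm=[-0.01 -0.08  0.22] F_stay=[ 1.03 -0.15 -0.53] gap0.0167
t18.79 a0.246 yaw0.208 p0.077 hit=False err_mm=[ 0.   -0.02  0.19] F_stay=[ 1.48 -0.21 -0.89] gap0.0168
t19.04 a0.245 yaw0.208 p0.085 hit=False err_mm=[ 0.01 -0.03  0.22] F_stay=[ 1.42 -0.74 -0.28] gap0.0172
t19.29 a0.244 yaw0.209 p0.092 hit=False err_mm=[-0.02 -0.05  0.2 ] F_stay=[ 0.69 -0.23 -1.1 ] gap0.0172
t19.54 a0.244 yaw0.209 p0.100 hit=False err_mm=[-0.01 -0.01  0.22] F_stay=[ 1.56 -0.25 -0.68] gap0.0167
t19.79 a0.243 yaw0.209 p0.108 hit=False err_mm=[ 0.   -0.04  0.21] F_stay=[ 1.07 -0.41 -1.65] gap0.0170
t20.04 a0.242 yaw0.209 p0.115 hit=False err_mm=[-0.01 -0.02  0.2 ] F_stay=[ 1.63 -0.17 -1.37] gap0.0172
t20.29 a0.241 yaw0.210 p0.123 hit=False err_mm=[-0.01 -0.03  0.2 ] F_stay=[ 1.01  0.27 -1.42] gap0.0169
```

Run:
```python
import rig
from rig import *
from h import *
a,y=hole_on(np.array([.6445,.0045]),.25,0,.25);F=frame(y,0);ex,ey=F[:2,0],F[:2,1]
c=np.load("c2.npy")+ex*.0003-ey*.0002;np.save("pin.npy",c);print("pin",c)
a0=.25
for L in (.145,.16,.175,.19,.205):
    go(rig,c,L,.128,a0,.04);a0=hole_on(c,L,.128,a0)[0]
go(rig,c,.205,.075,a0,.04)
s=sense();p,d=camera("wrist");np.savez("w2.npz",p=p,d=d,pos=s["position"],R=s["tcp_rot"])
T,_=camera("top");cv2.imwrite("pics/w2.png",np.hstack([p[:,160:480],cv2.resize(T[140:340,290:450],(384,480))])[:,:,::-1])
```

```text
pin [ 0.52502965 -0.02964916]
t20.84 a0.348 yaw0.164 p0.128 hit=False err_mm=[-0.64 -0.01 -0.16] F_stay=[ 1.8   0.13 -0.88] gap0.0167
t21.38 a0.459 yaw0.115 p0.128 hit=False err_mm=[-0.64  0.07 -0.26] F_stay=[ 1.14 -0.9  -1.31] gap0.0171
t21.92 a0.574 yaw0.064 p0.128 hit=False err_mm=[-0.59  0.08 -0.24] F_stay=[ 1.59  0.56 -0.6 ] gap0.0169
t22.45 a0.693 yaw0.009 p0.128 hit=False err_mm=[-0.45  0.06 -0.19] F_stay=[ 1.98 -0.47 -0.93] gap0.0175
t22.98 a0.818 yaw-0.049 p0.128 hit=False err_mm=[-0.4   0.06 -0.18] F_stay=[ 2.51 -0.31 -0.85] gap0.0170
t23.45 a0.827 yaw-0.053 p0.075 hit=False err_mm=[-0.04  0.01 -0.66] F_stay=[ 2.7  -0.58 -0.28] gap0.0167
```

View pics/w2.png

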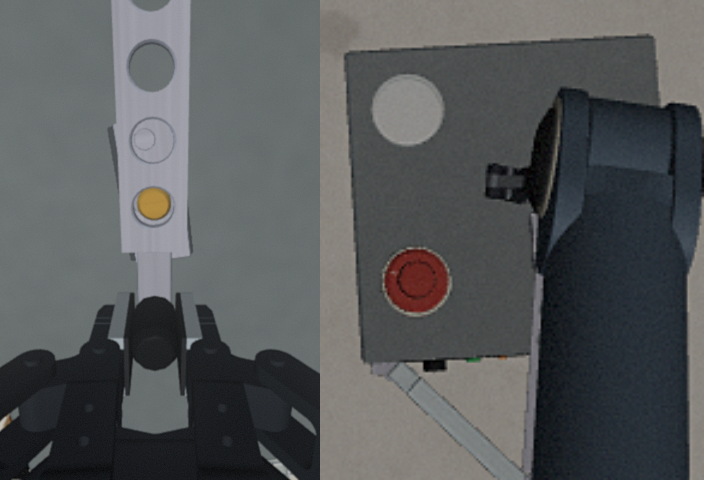

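The wrist half shows the pin head (153,204) centred inside the last hole. The door is wide open, and the dish and timer haven't moved. I'll lower the stay by feel.

Run:
```python
import rig
from rig import *
from h import *
c=np.load("pin.npy");f0=None;ok=True
for z in list(np.arange(13,-.6,-1)):
    hit,s,f=go(rig,c,.205,max(z,-.3)*.001/.205,.827,.03)
    f0=f if f0 is None else f0
    if abs(f-f0).max()>3: print("CONTACT at",z);break
sleep(.2);print(sense()["wrist_force"],sense()["position"])
```

```text
t23.80 a0.829 yaw-0.054 p0.063 hit=False err_mm=[-0.01  0.02 -0.11] F_stay=[ 1.94 -0.77  0.36] gap0.0168
t24.05 a0.829 yaw-0.054 p0.059 hit=False err_mm=[-0.01 -0.02 -0.07] F_stay=[ 2.47 -0.47 -0.73] gap0.0171
t24.30 a0.830 yaw-0.055 p0.054 hit=False err_mm=[ 0.03 -0.01 -0.07] F_stay=[ 2.54 -0.74  0.37] gap0.0170
t24.55 a0.830 yaw-0.055 p0.049 hit=False err_mm=[-0.   -0.01 -0.1 ] F_stay=[ 4.02 -0.37 -1.02] gap0.0170
t24.80 a0.830 yaw-0.055 p0.044 hit=False err_mm=[ 0.    0.02 -0.09] F_stay=[ 1.85 -1.07 -0.78] gap0.0164
t25.05 a0.831 yaw-0.055 p0.039 hit=False err_mm=[ 0.    0.01 -0.13] F_stay=[ 2.57 -1.89 -1.43] gap0.0172
t25.30 a0.831 yaw-0.055 p0.034 hit=False err_mm=[-0.02  0.01 -0.12] F_stay=[ 2.59 -0.54 -0.55] gap0.0168
t25.55 a0.831 yaw-0.055 p0.029 hit=False err_mm=[ 0.02  0.01 -0.12] F_stay=[ 2.44  0.52 -1.09] gap0.0170
t25.80 a0.832 yaw-0.055 p0.024 hit=False err_mm=[ 0.02  0.01 -0.11] F_stay=[ 2.37 -0.99 -0.23] gap0.0168
t26.05 a0.832 yaw-0.056 p0.020 hit=False err_mm=[-0.01  0.01 -0.11] F_stay=[ 1.35 -1.82 -0.47] gap0.0169
t26.30 a0.832 yaw-0.056 p0.015 hit=False err_mm=[-0.01 -0.03 -0.13] F_stay=[ 2.66 -0.51 -0.64] gap0.0170
t26.55 a0.832 yaw-0.056 p0.010 hit=False err_mm=[ 0.03  0.01 -0.07] F_stay=[ 2.83 -1.11 -0.29] gap0.0169
t26.80 a0.832 yaw-0.056 p0.005 hit=False err_mm=[ 0.02 -0.01 -0.04] F_stay=[ 1.66 -0.97 -1.02] gap0.0170
t27.05 a0.832 yaw-0.056 p0.000 hit=False err_mm=[ 0.01 -0.03 -0.02] F_stay=[ 1.49 -0.98 -0.04] gap0.0164
[ 2.03061696 -0.62647307  0.24298723] [ 0.56997484 -0.03214923  0.23603826]
```

Run:
```python
import rig
from rig import *
from h import *
c=np.load("pin.npy");ex=frame(-.056,0)[:2,0]
for d in (.002,.004): go(rig,c+ex*d,.205,0,.83,.015)
command_gripper(.045,20);sleep(.2)
s=sense();P=s["position"];print(s["wrist_force"],s["finger_gap"])
move_l(P+[0,0,.11],feed=.08)
s=sense();p,d=camera("wrist")
T,_=camera("top")
movep([.50,.35,.36],s["tcp_rot"])
T,_=camera("top");S,_=camera("scene")
cv2.imwrite("pics/w3.png",np.hstack([p[:,160:480],cv2.resize(T[140:340,290:450],(384,480))])[:,:,::-1])
cv2.imwrite("pics/s3.png",cv2.resize(S[170:440,180:510],None,fx=2,fy=2)[:,:,::-1]);print(sense()["time_s"])
```

```text
t27.53 a0.815 yaw-0.048 p0.000 hit=False err_mm=[ 0.07  0.1  -0.05] F_stay=[1.75 0.38 0.56] gap0.0169
t27.82 a0.798 yaw-0.040 p0.000 hit=False err_mm=[0.24 0.05 0.02] F_stay=[ 1.72 -0.06  0.4 ] gap0.0167
[ 0.58684737 -0.53884249 -0.11596834] 0.04528223670283894
31.575
```

View pics/w3.png

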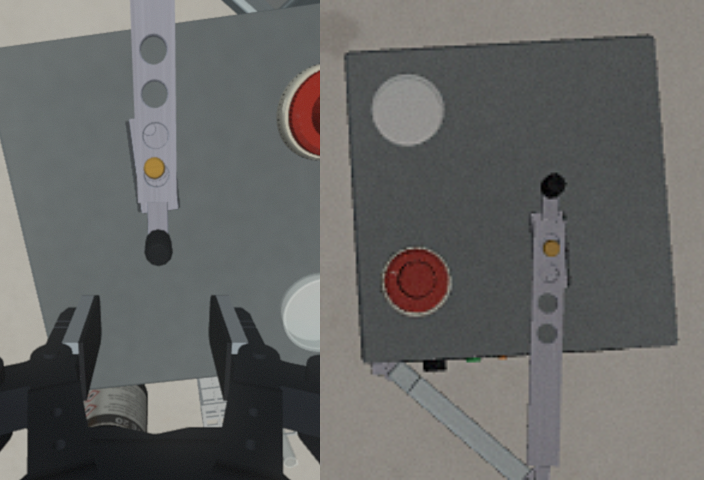

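View pics/s3.png

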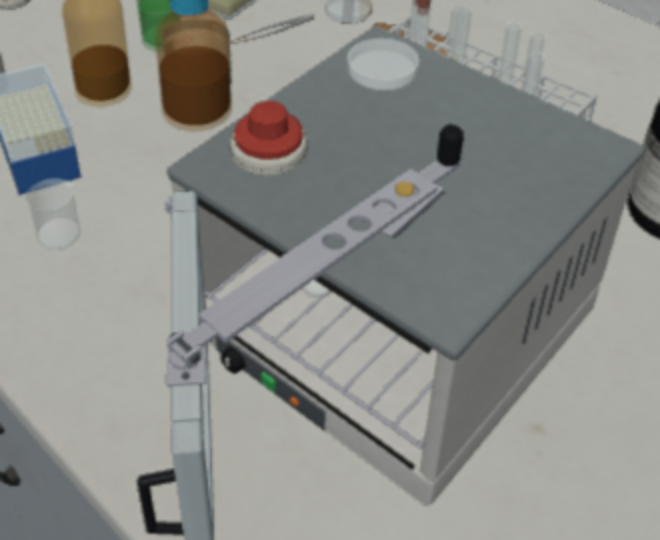

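The pin head (154,168 wrist; 551,248 top) stands in the last hole with the bar flat under it. The door is wide open, and the timer, dish and beaker haven't moved.

```bash
python3 -c "
from rig import *
print(finish_job())"
```

```text
the job is handed in; nothing more can be done
None
```

The door now stands at its widest gap, with the stay's last hole seated under the pin head and the knob released; the timer, petri dish and beaker were left where they were, and the job was handed in at about 32 s of the 61 s allowed.

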